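Feel for the keyway and lock the chemicals box

ROBOT

A 6-joint arm with a two-finger parallel gripper is mounted at the origin on a cart in front of the work surface, level with it; the furniture and walls round the work are solid. World frame = base frame: x ahead of the robot, y to its left, z up, the work surface at z = 0. Lengths are in mm, angles in degrees, forces in N, time in s.
With the tool pointing down it reaches from about 400 to 925 mm from the base axis. Payload 3.4 kg.
Tool frame: the origin (TCP) lies midway between the tips of the shut fingers; the grasp point (between the pads) lies 19 mm behind it (bot.grasp_offset is the distance from the TCP to the grasp point, in mm); z points along the fingers, y is the line along which they close (so a half turn about z gives the same grasp; the last joint's range is limited). The gripper opens to 85 mm and grips with 20 to 120 N. Pads are 22 mm wide; open, the fingers measure 114 mm over their backs; the gripper's body (76 mm by 85 mm) begins 54 mm behind the grasp point. The pads swing forward as they close: fully open they stand 13 mm farther back than shut.
Start: joints at [62.481, 17.578, 86.31, -0, 76.112, -4.211], TCP at [227.535, 528.071, 196.005] pointing down, gripper open.
Joint ranges: [-179.03, 179.03], [-60, 130.46], [8.19, 133.38], [-81.62, 261.62], [5.75, 156.47], [-153.77, 153.77]. Speed limits (degrees/s): [147.25, 147.25, 180, 180, 180, 180].

INTERFACE

Orientations are given as a 3x3 rotation matrix whose columns are the frame's x, y, z axes.
In Python, from rig import bot gives the robot as it stands.
- The arm moves only by the tool servo_tool, never from a script. Its argument "deltas" is a list of rows, each a list of 5 numbers: the shift along the tool's x, y, z in units of 30 mm (1.0 is 30 mm), then the turn about the tool's z in degrees, then the opening, from 0 (shut) to 1 (fully open). In form: [[tx, ty, tz, yaw, jaw], ...]. A call has 1 to 20 rows; each row shifts and turns the commanded pose from where the row before left it, along the tool's axes as they then stand; what a row does not reach is not made up. A row lasts 1/8 s, in which the tool goes at most 62.5 mm and 10.7 degrees, less where a joint would pass 70% of its speed; a pose out of reach is approached as far as the arm can. A call is refused whole if a number of a shift passes 1 or a number of a turn 10.7, either way. A call with a gripper value outside its range is refused whole. The fingers move at their own pace and stop on an object; "squeeze" is the grip in N (left out, the last holds). Time passes only in rows, so rows that do not move let the fingers close. It gives the time, the measured TCP pose, the force, the opening and the grip force at its end, in the units of the state.
- bot.get_obs(): the state, without advancing time (a new reading comes with each control period).
- bot.capture(name): name is "scene" or "top" or "wrist"; returns a dict with "image" (420x560x3 uint8, red, green, blue), "depth" (420x560 float32, mm along the optical axis (not along the pixel's ray), 0 where there is no reading), "fx", "fy", "cx", "cy" (pixels), "R" (3x3) and "t" (3): a world point X has camera coordinates R X + t. Camera axes: x right, y down, z forward; pixel columns grow to the right and rows downward; lengths in mm; the calibration is good to about 2 mm. A picture is of the moment at which its call begins.
- bot.job_done(): hands the job in; it is judged then, once.
The state is a dict: "time": time; "joint_positions": joint angles; "qd": joint speeds; "tau": joint torques, N m; "position": TCP position; "tool_rot": TCP orientation; "force": force on the tool from outside, world axes, zero at the start; "ft_torque": the same for the moment, N m; "gripper_width": finger opening in mm; "grasp_force": force on a finger pad.
Only numpy, scipy, OpenCV 4.12 (cv2) and the standard library are available. Lean on these libraries where they do the work, as an engineer would, in place of code of your own. Each camera call takes 0.05 s, during which the arm holds its last target. There are 200 camera calls.

TASK

Lock the white laundry-chemicals box: take the red-handled key from its wooden stand, put it in the keyhole, and, pressing only lightly, turn it back and forth to find where its bit drops into the hidden slot. Push it fully home there, then turn it clockwise (seen from above) until its handle lies in line with the red marks, and leave it in the lock; do not force the key and do not disturb the things around.

Things in the scene. Friction and masses are not known exactly. Their poses are not given: they have to be found in the camera images.
- key_handle (a point): Centre of the key's red T-handle, a bar 46 mm long (its x axis), 12 mm thick (y) and 20 mm high (z, up); grip it from above across its thickness. Below it a steel neck 13 mm long and 12 mm wide, and a round steel barrel 33 mm long and 24 mm wide. The key is the same after a half turn. About 60 g. It stands loose in its stand and lifts straight out by 30 mm.
- key_tip (a point): Lowest point of the key, on its axis, 68 mm below the handle's centre; same axes as the handle. Here, under the barrel, is the flat bit: 12 mm high, 23 mm wide along the handle (x axis), 5 mm thick.
- key_stand: Fixed wooden block, 64 x 64 mm and 34 mm high, with a round hole 26 mm wide and 28 mm deep in its middle, in which the key stands. Origin at the centre of its underside.
- lockbox: White steel box, shut, fixed to the worktop: 150 mm (its x axis, front to back, pointing to the back) x 160 mm (y) and 100 mm high; origin at the centre of its underside. Two arcs of green dots on the lid show the sector in which the handle must point for the bit to drop in: 0.55 to 1.45 rad anticlockwise (seen from above) of the x axis. A laundry basket stands to its left: pass above it.
- keyhole (a point): Centre of the keyhole's mouth, 104 mm above the worktop, in a square steel lock plate (56 mm) 4 mm proud of the lid; axes as the box's. The hole is round, 26 mm wide, with a 4 mm chamfer. With the key fully home its tip is 31 mm below the mouth and its handle's centre 37 mm above it.
- core_face (a point): Centre of the core's face, 21 mm below the mouth, under a black dust seal (no resistance). Across it runs a slot for the bit, 6.5 mm wide, 10 mm deep, in a hidden direction. The core is sprung: it gives 1 mm under 2 to 4 N, then is solid. Turning a lightly pressed bit, the push fades near the slot (0.06 to 0.2 rad to either side, less if pressed farther), full at 0.35 rad; the slot is mid-way.
- locked_mark (a point): Middle of the rear of two red bars on the lid, 45 mm behind the keyhole along the box's x axis: the handle lies along this line when locked. With the bit fully home the core turns with the key against a friction of about 0.25 N m, clockwise to a solid stop at this line. Over 40 N of contact between key and lock counts as forcing.
- starch_can: Bystander: white and blue spray can, 54 mm wide and 196 mm high, loose, behind the box; origin at the centre of its underside.
- balm: Bystander: grey and blue round pot, 69 mm wide and 41 mm high, loose; origin at the centre of its underside.
- jar: Bystander: small jar with a dark lid, 44 mm wide and 105 mm high, loose; origin at the centre of its underside.
Things that resemble listed ones, but are neither listed nor needed, are in the scene too. What is shaped like the part that bears key_handle but purple or turquoise is not meant.

How it is judged (in metres and radians):
On the way, in this order (a step that is already met when the one before it is completed fails the run):
1. the key's tip is in the keyhole, at least 12 mm deep (z of key_tip in the frame of keyhole below -0.012 m and horizontal distance between key_tip and keyhole below 0.005 m), for 0.1 s.
2. the key is fully home in the slot (tip at least 28 mm below the mouth), before it is turned to the red marks (z of key_tip in the frame of keyhole below -0.028 m and horizontal distance between key_tip and keyhole below 0.005 m and angle between the x axis of key_handle and the x axis of lockbox, either way round above 0.35 rad), for 0.1 s.
At the end, for the whole second after the job is handed in: The key stands in the lock, fully home (its tip at least 28 mm below the keyhole's mouth and within 5 mm of its axis), upright within 0.2 rad, its handle within 0.17 rad of the line of the red marks, let go and at rest (z of key_tip in the frame of keyhole below -0.028 m and horizontal distance between key_tip and keyhole below 0.005 m and angle between the x axis of key_handle and the x axis of lockbox, either way round below 0.17 rad and angle between key_handle's own z axis and vertical below 0.2 rad); the robot touches nothing.
It fails at once if the key is forced: over 40 N between key and lock (contact force between key and lockbox above 40 N).
It fails at once if a bystander is moved by more than 30 mm (distance of any of starch_can, balm, jar from where it was at the start of the episode above 0.03 m).
It also fails if it takes over 72 s, if anything falls off the work surface, if the arm or the gripper's body presses on something with over 40 N, if the wrist force passes 120 N, or if a joint passes its speed limit or range.

## Working session

There is one attempt and no reset: what is moved stays moved. The work goes in short steps, Python scripts to look and compute and a tool call to move; the robot and the scene stay as the last step left them, time stands still between calls to the robot, and variables do not carry over. Pictures are saved under pics/ and viewed, at most 10 in all, crops included, and the job is handed in when it is done.

Besides the shell and the picture viewer there is one more tool, called after "Request:" as name(argument=value, ...), one argument or row to a line, values as JSON. servo_tool: Moves the arm, as the interface text tells. Its arguments: {"type":"object","properties":{"deltas":{"type":"array"},"squeeze":{"type":"number"}},"required":["deltas"]}

```bash
mkdir -p pics; python3 - <<'E'
from rig import bot
import cv2,numpy as np
for n in ["scene","top"]:
    c=bot.capture(n); np.savez(n+'.npz',**c); cv2.imwrite(f'pics/{n}.png',cv2.resize(c["image"][:,:,::-1],(800,600)))
o=bot.get_obs();print(o)
E
```

```text
{'time': 0.1, 'joint_positions': array([ 6.24807021e+01,  1.76156645e+01,  8.63755320e+01, -2.27875192e-03,
        7.61113057e+01, -4.21051046e+00]), 'qd': array([ 0.00797333, -0.00508535, -0.0853619 , -0.02175595, -0.02491106,
       -0.05045892]), 'tau': array([ 1.91757448e-03, -4.58524096e+01, -2.52607405e+01,  6.64553272e-05,
        5.45956354e-03,  4.46452662e-07]), 'position': array([227.23200184, 527.44855223, 195.20204812]), 'tool_rot': array([[-9.18389460e-01,  3.95676852e-01, -7.92362132e-04],
       [ 3.95677634e-01,  9.18388064e-01, -1.60442321e-03],
       [ 9.28628012e-05, -1.78700534e-03, -9.99998399e-01]]), 'force': array([-0.06669921,  0.00323988, -1.12286795]), 'ft_torque': array([0.00053393, 0.01083681, 0.0610166 ]), 'grasp_force': 0.0, 'gripper_width': 85.37418510823215}
```

View pics/scene.png

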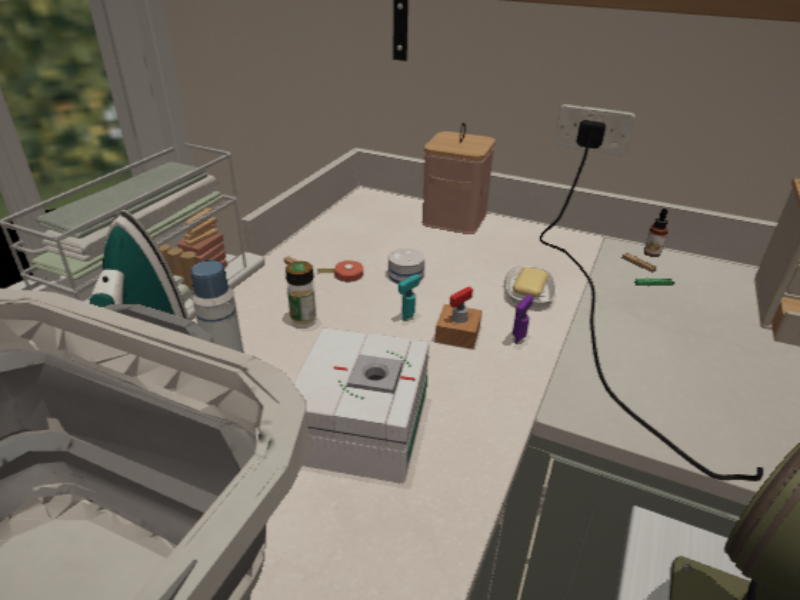

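View pics/top.png

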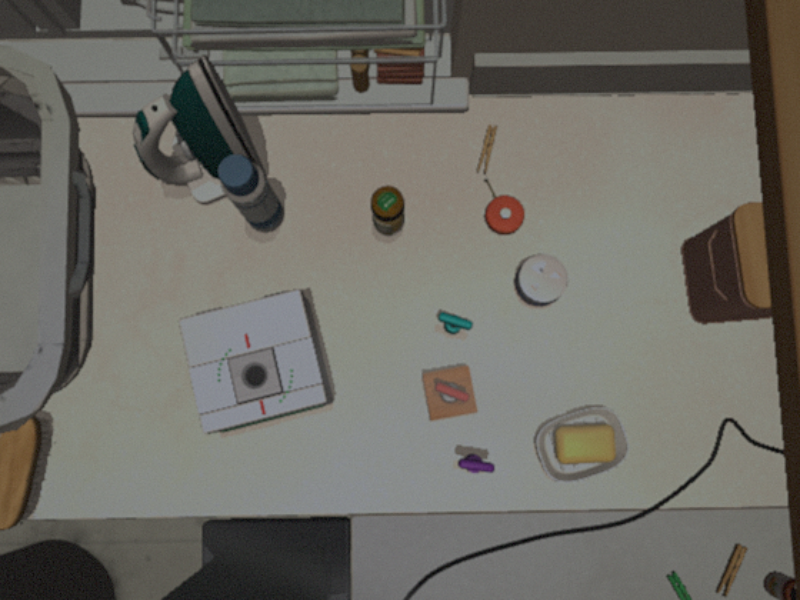

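The scene shows the box with the keyhole at about (375,373) and the red key in its stand at (460,300). In the top view the keyhole is at (255,376), the marks at (248,341) and (263,408), and the key handle runs from (436,386) to (465,397). I'll segment the reds and fit the geometry.

```bash
cat > h.py <<'E'
import numpy as np,cv2
def ray(c,u,v,z):
    R,t=np.array(c["R"]),np.array(c["t"]); C=-R.T@t
    d=R.T@np.array([(u-c["cx"])/c["fx"],(v-c["cy"])/c["fy"],1.]); return C+d*(z-C[2])/d[2]
def redblobs(c,amin=8):
    im=c["image"].astype(int); r,g,b=im[...,0],im[...,1],im[...,2]
    m=((r>110)&(r>1.8*g)&(r>1.8*b)).astype(np.uint8)
    n,l,s,ce=cv2.connectedComponentsWithStats(m)
    out=[]
    for i in range(1,n):
        if s[i,4]>=amin:
            p=np.argwhere(l==i)[:,::-1].astype(float); q=p-p.mean(0); w,v=np.linalg.eigh(q.T@q); a=v[:,1]
            pr=q@a
            out.append((p.mean(0),p.mean(0)+a*pr.min(),p.mean(0)+a*pr.max(),s[i,4]))
    return out
E
python3 - <<'E'
from h import *
c=dict(np.load('top.npz')); R,t=c["R"],c["t"]; print("cam",-R.T@t, R)
for b in redblobs(c):
    print(b[0].round(1),b[3],[ray(c,*b[0],z)[:2].round(1) for z in (84,100)],"ends z84",ray(c,*b[1],84)[:2].round(1),ray(c,*b[2],84)[:2].round(1))
x,y=[i*.7 for i in (255,376)];print("keyhole",ray(c,x,y,104), "dots")
D=c["depth"]
for n,u,v in [("plate",235,360),("handle",451,391),("stand",430,410),("can",238,175),("basket rim",70,300),("basket rim2",60,100),("jar",388,198),("iron",200,130),("balm",542,275)]:
    z=D[int(v*.7),int(u*.7)]; X=R.T@(z*np.array([(u*.7-c["cx"])/c["fx"],(v*.7-c["cy"])/c["fy"],1])-t); print(n,X.round(1))
im=c["image"][:,:,::-1]
a=cv2.resize(im[195:310,120:240],(600,575),interpolation=cv2.INTER_CUBIC)
cv2.imwrite('pics/crop1.png',a)
E
```

```text
cam [ 429.28161403 -316.43360232 1020.62267091] [[-0.01678281 -0.99985125  0.00397702]
 [-0.99018266  0.01606821 -0.13885284]
 [ 0.13876828 -0.00626832 -0.99030504]]
[353.3 149.4] 442 [array([ 687.8, -456.3]), array([ 683.4, -453.9])] ends z84 [ 679.8 -478.7] [ 696.  -433.6]
[172.8 238.5] 13 [array([ 523.6, -116.1]), array([ 522. , -119.5])] ends z84 [ 531.9 -114.1] [ 516.9 -117.7]
[183.3 284.8] 12 [array([ 438.4, -136.5]), array([ 438.2, -139.6])] ends z84 [ 445.4 -135. ] [ 430.7 -138.2]
keyhole [ 476.75855989 -131.27782089  104.        ] dots
plate [ 497.3 -105.8  104.1]
handle [ 454.4 -379.    82.6]
stand [ 430.8 -353.4   31.2]
can [ 707.9 -127.4  197.7]
basket rim [557.6  49.3 226.7]
basket rim2 [782.3  62.8 245. ]
jar [ 704.2 -301.9  108. ]
iron [773.2 -75.1 174.9]
balm [ 612.  -511.    40.6]
```

View pics/crop1.png

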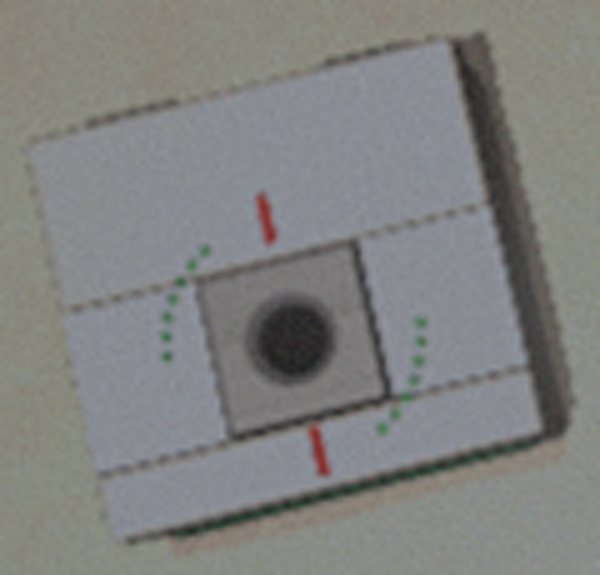

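The crop shows the keyhole centre at crop (291,337), which is image (178.2,262.4). The marks are at crop (266,218) and (319,450), so the box yaw is about 13.5°. The handle is at about 69°, already inside the green sector. Next: rise and turn, then pass above the basket.

Request:
servo_tool(
  deltas=[
    [0,0,-0.7,9.7,1],
    [0,0,-0.7,9.7,1],
    [0,0,-0.7,9.7,1],
    [0,0,-0.7,9.7,1],
    [0,0,-0.7,9.7,1],
    [0,0,-0.7,9.7,1],
    [0,0,-0.7,9.7,1],
    [0,0,-0.7,9.7,1],
    [0,0,-0.4,10.1,1],
  ],
  squeeze=40,
)

```text
time: 1.23
position: [227.6, 528.2, 376.8]
tool_rot: [[0.364, 0.931, 0.0], [0.931, -0.364, 0.0], [0.001, 0.0, -1.0]]
force: [-0.9, -0.2, -0.2]
gripper_width: 85.3
grasp_force: 0.0
```

Request:
servo_tool(
  deltas=[
    [-0.67,0.95,0,0,1],
    [-0.67,0.95,0,0,1],
    [-0.67,0.95,0,0,1],
    [-0.67,0.95,0,0,1],
    [-0.67,0.95,0,0,1],
    [-0.67,0.95,0,0,1],
    [-0.67,0.95,0,0,1],
    [-0.67,0.95,0,0,1],
    [-0.67,0.95,0,0,1],
    [-0.67,0.95,0,0,1],
    [-0.67,0.95,0,0,1],
    [-0.67,0.95,0,0,1],
    [-0.67,0.95,0,0,1],
  ],
)

```text
time: 2.85
position: [479.9, 150.2, 375.5]
tool_rot: [[0.359, 0.934, -0.001], [0.934, -0.359, -0.0], [-0.001, -0.001, -1.0]]
force: [-0.1, 1.1, -0.2]
gripper_width: 85.3
grasp_force: 0.0
```

Request:
servo_tool(
  deltas=[
    [-0.99,0.32,0,0,1],
    [-0.99,0.32,0,0,1],
    [-0.99,0.32,0,0,1],
    [-0.99,0.32,0,0,1],
    [-0.99,0.32,0,0,1],
    [-0.99,0.32,0,0,1],
    [-0.99,0.32,0,0,1],
    [-0.99,0.32,0,0,1],
    [-0.99,0.32,0,0,1],
    [-0.99,0.32,0,0,1],
    [-0.99,0.32,0,0,1],
    [-0.99,0.32,0,0,1],
    [-0.99,0.32,0,0,1],
    [-0.99,0.32,0,0,1],
    [-0.99,0.32,0,0,1],
    [-0.99,0.32,0,0,1],
    [0,0,0,0,1],
  ],
)

```text
time: 4.97
position: [452.3, -349.1, 374.7]
tool_rot: [[0.361, 0.933, -0.002], [0.933, -0.361, 0.001], [0.0, -0.002, -1.0]]
force: [0.5, 0.2, -1.0]
gripper_width: 85.4
grasp_force: 0.0
```

```bash
python3 - <<'E'
from rig import bot
from h import *
c=bot.capture("wrist"); np.savez('w1.npz',**c); cv2.imwrite('pics/w1.png',cv2.resize(c["image"][:,:,::-1],(800,600)))
for b in redblobs(c): print(b[0].round(1),b[3],ray(c,*b[0],84)[:2].round(1),ray(c,*b[1],84)[:2].round(1),ray(c,*b[2],84)[:2].round(1))
E
```

```text
[464.2 152.6] 882 [ 675.6 -438.9] [ 697.1 -429.9] [ 653.6 -448. ]
[288.2 170.2] 277 [ 453.3 -378. ] [ 461.9 -356.8] [ 445.1 -398.2]
```

View pics/w1.png

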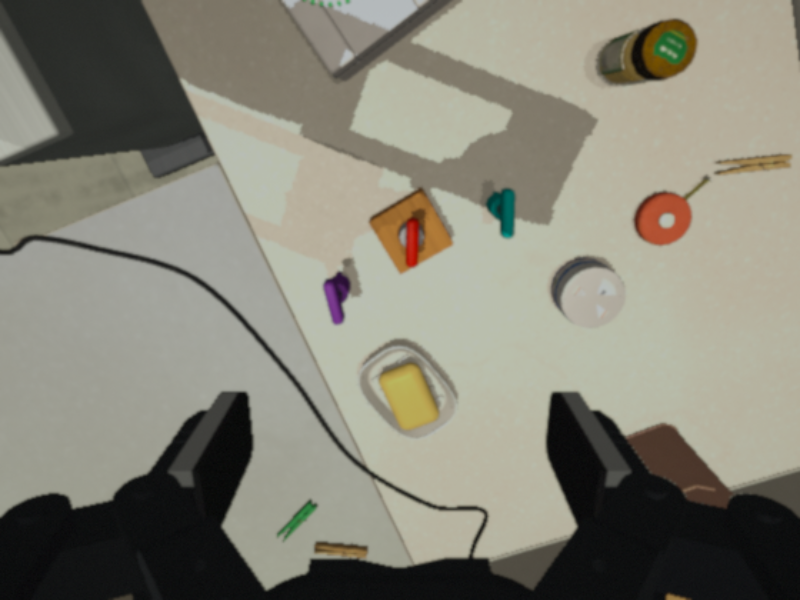

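The wrist view shows the red key at (412,240) and the purple decoy at (337,298), both clear of the fingers' path. I'll align and descend partway.

Request:
servo_tool(
  deltas=[
    [-0.44,0.2,0.9,1.0,0.6],
    [-0.44,0.19,0.9,0,0.6],
    [0,0,1,0,0.6],
    [0,0,1,0,0.6],
    [0,0,1,0,0.6],
    [0,0,1,0,0.6],
    [0,0,0.7,0,0.6],
    [0,0,0,0,0.6],
  ],
)

```text
time: 6.02
position: [452.9, -373.7, 179.3]
tool_rot: [[0.374, 0.927, -0.003], [0.928, -0.374, 0.004], [0.002, -0.004, -1.0]]
force: [0.3, -0.2, -0.0]
gripper_width: 51.1
grasp_force: 0.0
```

```bash
python3 - <<'E'
from rig import bot
from h import *
c=bot.capture("wrist")
for b in redblobs(c): print(b[0].round(1),b[3],ray(c,*b[0],84)[:2].round(1),ray(c,*b[1],84)[:2].round(1),ray(c,*b[2],84)[:2].round(1))
print(bot.get_obs()["position"])
E
```

```text
[545.6 165.5] 1216 [ 650.6 -428.6] [ 656.9 -406. ] [ 645.4 -447.1]
[281.7 204.2] 521 [ 451.2 -382.2] [ 459.8 -360. ] [ 445. -398.]
[ 453.81855875 -374.84145799  180.74072394]
```

Request:
servo_tool(
  deltas=[
    [-0.06,0.02,1,0,0.6],
    [0,0,1,0,0.6],
    [0,0,1,0,0.6],
    [0,0,0.7,0,0.6],
    [0,0,0.2,0,0.6],
    [0,0,0,0,0.6],
  ],
)

```text
time: 6.82
position: [454.6, -378.5, 65.0]
tool_rot: [[0.375, 0.927, 0.001], [0.927, -0.375, -0.001], [-0.0, 0.001, -1.0]]
force: [0.0, 0.5, -0.0]
gripper_width: 51.6
grasp_force: 0.0
```

Request:
servo_tool(
  deltas=[
    [0,-0.03,0.3,0,0.6],
    [0,0,0,0,0.1],
    [0,0,0,0,0.0],
    [0,0,0,0,0],
    [0,0,0,0,0],
  ],
  squeeze=60,
)

```text
time: 7.45
position: [453.1, -377.9, 55.2]
tool_rot: [[0.375, 0.927, 0.0], [0.927, -0.375, -0.0], [-0.0, 0.0, -1.0]]
force: [-0.4, -0.4, 0.4]
gripper_width: 0.1
grasp_force: 0.0
```

The gripper shut on nothing, so I need to look.

```bash
python3 - <<'E'
from rig import bot
from h import *
c=bot.capture("wrist"); a=c["image"][:,:,::-1]
s=bot.capture("scene")["image"][:,:,::-1][160:280,240:410]
cv2.imwrite('pics/w2.png',np.hstack([cv2.resize(a,(400,300)),cv2.resize(s,(400,300),interpolation=cv2.INTER_CUBIC)]))
print(bot.get_obs())
E
```

```text
{'time': 7.55, 'joint_positions': array([-4.39269053e+01,  2.65041603e+01,  9.46823060e+01, -1.54739332e-03,
        5.88032436e+01, -2.19202067e+01]), 'qd': array([-0.04751038,  0.01223205, -0.01027203, -0.04611752, -0.02322112,
        0.04913559]), 'tau': array([-1.04490660e-03, -5.03372169e+01, -2.00153750e+01, -9.14724501e-05,
       -5.40345172e-04,  4.99792941e-05]), 'position': array([ 453.07237926, -377.83153205,   55.10911317]), 'tool_rot': array([[ 3.74702026e-01,  9.27145285e-01,  1.13323445e-04],
       [ 9.27145287e-01, -3.74702010e-01, -1.41231792e-04],
       [-8.84798672e-05,  1.57987137e-04, -9.99999984e-01]]), 'force': array([ 0.70355396, -0.16174868, -0.05828964]), 'ft_torque': array([ 0.02572668, -0.02322929, -0.0139003 ]), 'grasp_force': 0.0, 'gripper_width': 0.07047725271022565}
```

View pics/w2.png

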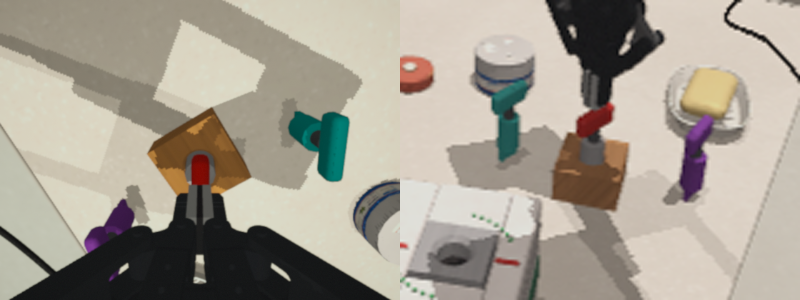

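The wrist picture shows the handle at (200,170) just beyond the fingertips. In the scene view the tips are above or behind it at (595,100). I'll compare depths.

```bash
python3 - <<'E'
from rig import bot
from h import *
def P(c,u,v):
    z=c["depth"][int(round(v)),int(round(u))]; return (np.array(c["R"]).T@(z*np.array([(u-c["cx"])/c["fx"],(v-c["cy"])/c["fy"],1])-c["t"])).round(1)
s=bot.capture("scene"); 
for u,v in [(605,118),(600,125),(590,132),(580,160),(595,95),(590,85)]:
    print("scene",P(s,240+(u-400)*170/400,160+v*120/300))
w=bot.capture("wrist")
for u,v in [(200,158),(200,170),(200,180),(190,205),(210,205),(190,195),(200,195),(200,200)]: print("wrist",(u,v),P(w,u*1.4,v*1.4))
t=bot.capture("top")
for u,v in [(436,386),(445,389),(451,391),(458,394),(464,396)]: print("top",P(t,u*.7,v*.7))
a=t["image"][:,:,::-1][235:310,280:370];cv2.imwrite('pics/t2.png',cv2.resize(a,(720,600),interpolation=cv2.INTER_CUBIC))
E
```

```text
scene [ 442.3 -385.7   75.1]
scene [ 444.2 -377.6   71.8]
scene [ 450.8 -368.9   67.5]
scene [ 458.3 -368.2   34.7]
scene [ 449.  -368.8  107.1]
scene [ 454.8 -369.7  115.3]
wrist (200, 158) [ 461.3 -357.9   74.9]
wrist (200, 170) [ 459.4 -362.5   83. ]
wrist (200, 180) [ 456.7 -369.2   82.5]
wrist (190, 205) [ 452.7 -365.   116.4]
wrist (210, 205) [ 462.1 -369.4  115.5]
wrist (190, 195) [ 452.4 -365.   105.9]
wrist (200, 195) [ 457.5 -367.1  105.9]
wrist (200, 200) [ 457.6 -366.7  111.8]
top [ 447.3 -341.   490.8]
top [ 444.9 -347.3  493. ]
top [ 443.4 -351.6  493.7]
top [ 441.1 -356.5  495. ]
top [ 439.6 -360.6  497.3]
```

View pics/t2.png

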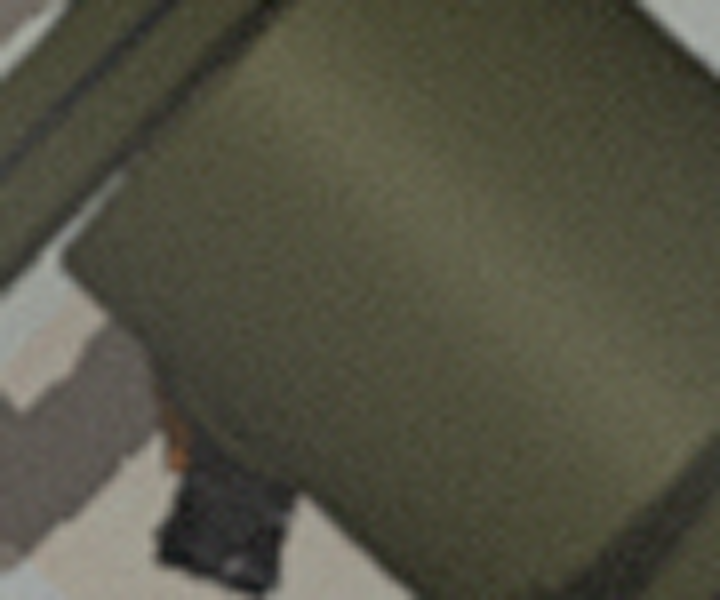

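```bash
python3 - <<'E'
from rig import bot
from h import *
def cloud(c):
    d=c["depth"].astype(float); v,u=np.mgrid[:420,:560]
    p=np.stack([(u-c["cx"])/c["fx"]*d,(v-c["cy"])/c["fy"]*d,d],-1)-np.array(c["t"])
    return p@np.array(c["R"])
for n in ("scene","wrist"):
    c=bot.capture(n); X=cloud(c); im=c["image"].astype(int)
    m=(c["depth"]>0)&(np.hypot(X[...,0]-453,X[...,1]+378)<45)&(X[...,2]>40)
    for z in range(44,130,8):
        k=m&(abs(X[...,2]-z)<4)
        if k.sum(): print(n,z,k.sum(),X[k].mean(0)[:2].round(),X[k].min(0)[:2].round(),X[k].max(0)[:2].round(),np.median(im[k],0))
E
```

```text
scene 44 33 [ 449. -373.] [ 439. -383.] [ 461. -369.] [89. 85. 82.]
scene 52 48 [ 448. -377.] [ 439. -390.] [ 462. -367.] [92. 87. 84.]
scene 60 15 [ 449. -377.] [ 445. -383.] [ 454. -374.] [46. 44. 44.]
scene 68 30 [ 449. -374.] [ 439. -397.] [ 462. -359.] [105.5  33.   30.5]
scene 76 46 [ 449. -373.] [ 438. -398.] [ 463. -359.] [104.  27.  25.]
scene 84 62 [ 450. -377.] [ 438. -402.] [ 463. -358.] [117.5  31.   28. ]
scene 92 10 [ 451. -371.] [ 444. -380.] [ 460. -367.] [96.5 82.5 79.5]
scene 100 33 [ 450. -371.] [ 438. -381.] [ 466. -365.] [67. 64. 61.]
scene 108 47 [ 449. -371.] [ 436. -381.] [ 467. -364.] [72. 70. 68.]
scene 116 43 [ 448. -371.] [ 436. -379.] [ 467. -364.] [61. 59. 57.]
scene 124 36 [ 450. -370.] [ 437. -379.] [ 465. -365.] [63.  61.  59.5]
wrist 44 79 [ 455. -373.] [ 442. -384.] [ 465. -368.] [78. 73. 69.]
wrist 52 375 [ 453. -378.] [ 441. -390.] [ 465. -368.] [101.  98.  93.]
wrist 68 75 [ 461. -359.] [ 455. -364.] [ 466. -357.] [98. 21. 17.]
wrist 76 204 [ 460. -360.] [ 450. -375.] [ 466. -357.] [102.  11.   6.]
wrist 84 769 [ 459. -365.] [ 450. -375.] [ 466. -357.] [124.  12.   5.]
wrist 92 86 [ 457. -367.] [ 445. -374.] [ 464. -364.] [86.  78.5 72. ]
wrist 100 578 [ 457. -369.] [ 443. -376.] [ 468. -364.] [51. 47. 39.]
wrist 108 704 [ 456. -369.] [ 443. -377.] [ 469. -364.] [33. 34. 33.]
wrist 116 836 [ 457. -369.] [ 443. -376.] [ 468. -364.] [33. 33. 32.]
wrist 124 1147 [ 455. -372.] [ 443. -387.] [ 468. -363.] [31. 31. 30.]
```

Both cameras put the shut fingertips at z≈88, about 33 mm above the reported TCP. I'll check grasp_offset, then open, descend by that amount in small steps and close.

```bash
python3 -c "
from rig import bot
print(bot.grasp_offset)"
```

```text
18.700000000000003
```

Request:
servo_tool(
  deltas=[
    [0,0,0,0,0.6],
    [0,0,0,0,0.6],
    [0,0,0,0,0.6],
    [0,0,0,0,0.6],
    [0,0,0.3,0,0.6],
    [0,0,0.3,0,0.6],
    [0,0,0,0,0.6],
  ],
)

```text
time: 8.68
position: [452.2, -377.0, 35.6]
tool_rot: [[0.375, 0.927, -0.002], [0.927, -0.375, 0.002], [0.001, -0.003, -1.0]]
force: [-0.1, -0.3, 0.7]
gripper_width: 51.3
grasp_force: 0.0
```

```bash
cat >> h.py <<'E'
def cloud(c):
    d=np.array(c["depth"],float); v,u=np.mgrid[:420,:560]
    p=np.stack([(u-c["cx"])/c["fx"]*d,(v-c["cy"])/c["fy"]*d,d],-1)-np.array(c["t"])
    return p@np.array(c["R"])
E
python3 - <<'E'
from rig import bot
from h import *
o=bot.get_obs();p=o["position"];R=o["tool_rot"]
for n in ("scene","wrist"):
    c=bot.capture(n); X=cloud(c); L=(X-p)@R; im=c["image"].astype(int)
    ok=(c["depth"]>0)&(im.max(-1)<95)&(abs(L[...,0])<16)&(abs(L[...,1])<60)&(X[...,2]>38)
    for z in range(40,120,6):
        k=ok&(abs(X[...,2]-z)<3)
        if k.sum()>2: print(n,z,k.sum(),"tool y hist",np.histogram(L[k][:,1],[-60,-45,-35,-25,-13,13,25,35,45,60])[0])
E
```

```text
scene 40 16 tool y hist [ 0  0  0  1 15  0  0  0  0]
scene 46 20 tool y hist [ 0  0  0  0 20  0  0  0  0]
scene 52 21 tool y hist [ 0  0  0  0 21  0  0  0  0]
scene 58 13 tool y hist [ 0  0  0  0 13  0  0  0  0]
scene 64 5 tool y hist [0 0 0 0 5 0 0 0 0]
scene 70 4 tool y hist [0 0 0 0 4 0 0 0 0]
scene 76 6 tool y hist [0 0 0 0 2 1 3 0 0]
scene 82 23 tool y hist [ 0  2  5  0  1 10  5  0  0]
scene 88 41 tool y hist [ 0 12  9  0  0 11  8  1  0]
scene 94 34 tool y hist [ 0 10  7  0  0  9  6  2  0]
scene 100 36 tool y hist [ 0 10  7  0  0  8  8  3  0]
scene 106 43 tool y hist [ 0 13  8  0  0 12  8  2  0]
scene 112 31 tool y hist [ 0  6  4  0  0  6 15  0  0]
scene 118 39 tool y hist [ 1 12  3  0  0  2 16  2  3]
wrist 40 106 tool y hist [  0   0   0   0 105   1   0   0   0]
wrist 46 80 tool y hist [ 0  0  0  0 79  1  0  0  0]
wrist 52 51 tool y hist [ 0  0  0  0 51  0  0  0  0]
wrist 76 121 tool y hist [ 0  0 35  0  0  0 86  0  0]
wrist 82 532 tool y hist [  0  31 230   1   0   0 233  37   0]
wrist 88 706 tool y hist [  0  82 279   0   0   0 263  82   0]
wrist 94 803 tool y hist [  0  84 321   0   0   0 312  86   0]
wrist 100 957 tool y hist [  0 111 368   0   0   0 373 105   0]
wrist 106 909 tool y hist [  0  59 391   0   0   0 399  60   0]
wrist 112 1137 tool y hist [  0  14 563   0   0   0 545  15   0]
wrist 118 1342 tool y hist [ 91 283 295   0   0   0 297 260 116]
```

The open tips are at z≈75 with the reported TCP at 35.6, which confirms the bias. I'll go down 12 mm more and grip.

Request:
servo_tool(
  deltas=[
    [0,0,0.38,0,0.6],
    [0,0,0,0,0.0],
    [0,0,0,0,0],
    [0,0,0,0,0],
    [0,0,0,0,0],
  ],
  squeeze=60,
)

```text
time: 9.4
position: [453.1, -377.9, 25.8]
tool_rot: [[0.375, 0.927, 0.0], [0.927, -0.375, -0.0], [-0.0, 0.0, -1.0]]
force: [-0.8, -0.4, -1.4]
gripper_width: 10.8
grasp_force: 59.2
```

Gripped. Lift straight up, then move most of the way to the box.

Request:
servo_tool(
  deltas=[
    [0,0,-0.5,0,0],
    [0,0,-0.7,0,0],
    [0,0,-1,0,0],
    [0,0,-1,0,0],
    [0,0,-1,0,0],
    [0.9,-0.27,-0.5,0,0],
    [0.9,-0.27,0,0,0],
    [0.9,-0.27,0,0,0],
    [0.9,-0.27,0,0,0],
    [0.9,-0.27,0,0,0],
    [0,0,0,0,0],
    [0,0,0,0,0],
  ],
)

```text
time: 10.9
position: [466.3, -238.0, 167.4]
tool_rot: [[0.374, 0.927, 0.001], [0.927, -0.374, -0.001], [-0.001, 0.001, -1.0]]
force: [0.2, -0.5, -0.4]
gripper_width: 10.9
grasp_force: 59.3
```

```bash
python3 - <<'E'
from rig import bot
from h import *
c=bot.capture("wrist"); np.savez('w3.npz',**c); cv2.imwrite('pics/w3.png',cv2.resize(c["image"][:,:,::-1],(800,600)))
o=bot.get_obs(); p=o["position"]; R=o["tool_rot"]; np.savez('o3.npz',p=p,R=R); print(p,R[:,0],o["force"],o["ft_torque"],o["gripper_width"])
for b in redblobs(c): print(b[0].round(1),b[3],[ray(c,*q,100)[:2].round(1) for q in b[:3]])
s=bot.capture("scene"); X=cloud(s); im=s["image"].astype(int)
L=(X-p)@R
red=(im[...,0]>70)&(im[...,0]>2.2*im[...,1])&(np.hypot(L[...,0],L[...,1])<45)
print("held handle scene, tool coords min/max",L[red].min(0).round(1),L[red].max(0).round(1),np.median(L[red],0),red.sum())
E
```

```text
[ 466.32801037 -238.31313549  167.22546452] [ 3.74881651e-01  9.27072390e-01 -7.28595107e-04] [ 0.90333753 -1.02733584 -0.34112096] [-0.02241152  0.0013045   0.02862679] 10.76170366151321
[283.4   3.8] 82 [array([ 516.6, -120.3]), array([ 522. , -119.7]), array([ 512.4, -120.8])]
[179.7  86.4] 149 [array([ 437.1, -139.2]), array([ 445.4, -137.1]), array([ 428.7, -141.3])]
[278.4 304.6] 1388 [array([ 434.6, -314.8]), array([ 449.1, -278.4]), array([ 417.7, -357.3])]
[552.8 290.2] 457 [array([ 637.7, -383. ]), array([ 641.3, -365.1]), array([ 634.5, -398.9])]
held handle scene, tool coords min/max [  3.3  -8.  -59.9] [ 20.3   5.  -41.2] [ 16.41372169  -3.95411115 -54.07622014] 71
```

View pics/w3.png

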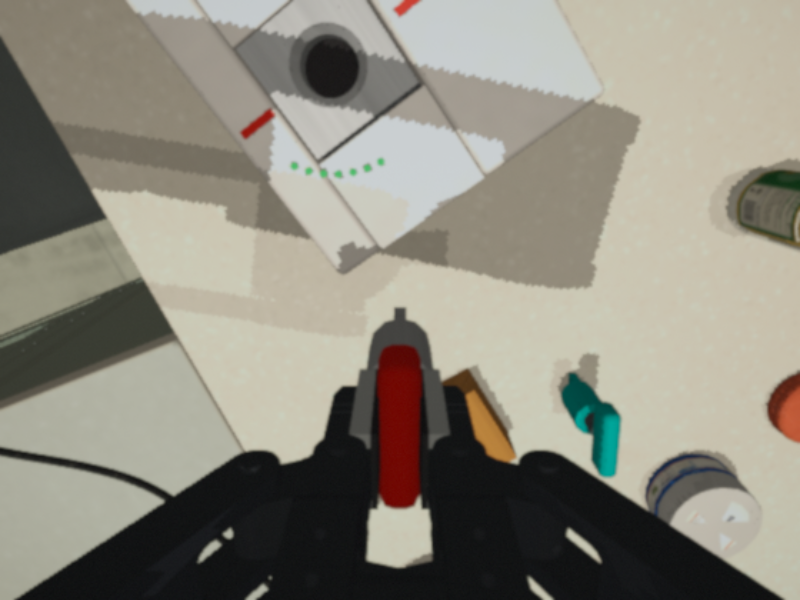

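The wrist view shows the keyhole ring centred at about (329,61) and the green arc around (338,168). The key is held straight, with the bit tip at (400,312). Next I'll compute the key's tool-frame offset and the keyhole.

```bash
python3 - <<'E'
from h import *
c=dict(np.load('w3.npz')); o=np.load('o3.npz'); p,R=o['p'],o['R']
X=cloud(c); L=(X-p)@R; im=c["image"].astype(int)
red=(im[...,0]>90)&(im[...,0]>3*im[...,1])&(np.hypot(L[...,0],L[...,1])<60)&(c["depth"]>0)
q=L[red]; print("red z range",np.percentile(q,[1,50,99],axis=0).round(1))
top=q[q[:,2]<np.percentile(q[:,2],50)+2]; print("top x,y range",np.percentile(top,[0.5,50,99.5],axis=0).round(1))
st=(abs(L[...,1])<16)&(abs(L[...,0])<20)&(L[...,2]>-37)&(L[...,2]<40)&(c["depth"]>0)
for z in range(-36,40,4):
    k=st&(abs(L[...,2]-z)<2)
    if k.sum()>3: print(z,k.sum(),L[k].min(0)[:2].round(1),L[k].max(0)[:2].round(1))
print("keyhole",ray(c,329*.7,61*.7,104), ray(c,331*.7,67*.7,83))
# ring by dark circle
g=cv2.cvtColor(c["image"],cv2.COLOR_RGB2GRAY); m=(g<45).astype(np.uint8); m[90:]=0
n,l,s,ce=cv2.connectedComponentsWithStats(m)
for i in range(1,n):
    if s[i,4]>200: print(ce[i],s[i],ray(c,*ce[i],83)[:2],ray(c,*ce[i],100)[:2])
t=dict(np.load('top.npz')); print("top keyhole",ray(t,178.3,262.2,104)[:2]) 
E
```

```text
red z range [[-20.6  -5.4 -59.2]
 [  3.7  -0.4 -57.5]
 [ 21.6   4.7 -51.4]]
top x,y range [[-21.2  -5.3 -59.3]
 [  2.1  -0.4 -57.5]
 [ 21.1   4.9 -55.6]]
-28 15 [ 5.7 -9.7] [7.9 8.9]
-24 61 [  4.6 -10.4] [ 7.8 10.1]
-20 58 [  1.9 -11.1] [ 9.9 10.9]
-16 111 [ -0.1 -11.4] [10.9 11.7]
-12 137 [ -1.1 -11.6] [11.  11.9]
-8 132 [ -1.2 -11.9] [10.9 11.6]
-4 133 [ -0.7 -11.5] [10.6 11.9]
0 114 [ -1.3 -11.7] [10.7 12. ]
4 107 [ -0.2 -11.4] [10.7 11.8]
8 47 [  3.3 -10.3] [10.6 10.8]
12 24 [ 9.8 -2.1] [10.6  2.4]
16 21 [ 9.8 -2.1] [10.6  2.5]
20 14 [ 9.8 -2.1] [10.6  2.6]
keyhole [ 478.30658742 -128.43142288  104.        ] [ 476.48882463 -128.27725105   83.        ]
[231.62731872  47.14165261] [ 214   27   37   41 1186] [ 476.38255659 -128.39433413] [ 477.71290705 -130.51442298]
top keyhole [ 478.55903498 -130.89676239]
```

Key axis sits at tool x≈-0.9, y≈0, with its tip 20 mm below the TCP. The keyhole is at about (478.3,-129.3) and the box yaw about 13.8°. Move over it and come down to just above the mouth.

Request:
servo_tool(
  deltas=[
    [0.89,-0.25,0,0,0],
    [0.89,-0.25,0,0,0],
    [0.89,-0.25,0,0,0],
    [0.87,-0.24,0,0,0],
    [0,0,0.6,0,0],
    [0,0,0.6,0,0],
    [0,0,0,0,0],
    [0,0,0,0,0],
  ],
)

```text
time: 12.0
position: [478.8, -128.6, 131.1]
tool_rot: [[0.375, 0.927, 0.001], [0.927, -0.375, -0.0], [-0.0, 0.001, -1.0]]
force: [-0.2, -0.2, 0.4]
gripper_width: 10.8
grasp_force: 59.3
```

```bash
python3 - <<'E'
from rig import bot
from h import *
o=bot.get_obs(); print(o["position"],o["force"],o["ft_torque"])
w=bot.capture("wrist")["image"][:,:,::-1]; s=bot.capture("scene")["image"][:,:,::-1][190:300,200:350]
cv2.imwrite('pics/w4.png',np.hstack([cv2.resize(w,(400,300)),cv2.resize(s,(400,300),interpolation=cv2.INTER_CUBIC)]))
E
```

```text
[ 478.84206887 -128.57532997  131.06522915] [-0.19472765 -0.18533293  0.36103825] [-0.02371342  0.00060873 -0.00499791]
```

View pics/w4.png

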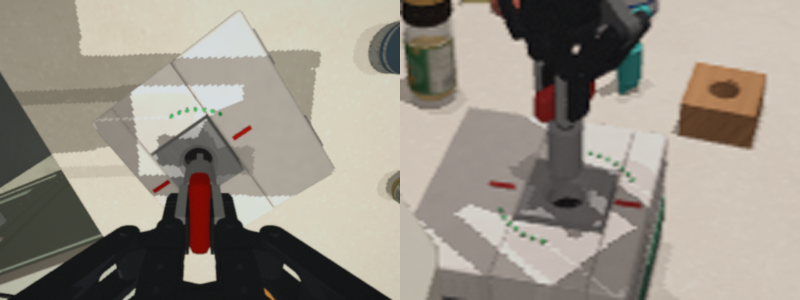

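The wrist view shows the key tip over the keyhole at (200,157), and the scene view agrees at (567,200). Descend gently.

Request:
servo_tool(
  deltas=[
    [0,0,0.12,0,0],
    [0,0,0.12,0,0],
    [0,0,0.1,0,0],
    [0,0,0.1,0,0],
    [0,0,0,0,0],
  ],
)

```text
time: 12.72
position: [478.1, -127.7, 117.1]
tool_rot: [[0.375, 0.927, -0.001], [0.927, -0.375, 0.0], [-0.0, -0.001, -1.0]]
force: [-0.0, 0.8, -0.3]
gripper_width: 11.2
grasp_force: 59.3
```

Request:
servo_tool(
  deltas=[
    [0,0,0.1,0,0],
    [0,0,0.1,0,0],
    [0,0,0,0,0],
  ],
)

```text
time: 13.1
position: [478.1, -127.7, 111.1]
tool_rot: [[0.375, 0.927, -0.001], [0.927, -0.375, 0.0], [-0.0, -0.001, -1.0]]
force: [-0.3, 0.3, -0.5]
gripper_width: 11.1
grasp_force: 59.3
```

Request:
servo_tool(
  deltas=[
    [0,0,0.08,0,0],
    [0,0,0.08,0,0],
    [0,0,0,0,0],
  ],
)

```text
time: 13.48
position: [478.1, -127.8, 106.4]
tool_rot: [[0.375, 0.927, -0.0], [0.927, -0.375, 0.0], [-0.0, -0.0, -1.0]]
force: [0.1, -0.3, -1.1]
gripper_width: 10.8
grasp_force: 59.3
```

Request:
servo_tool(
  deltas=[
    [0,0,0.06,0,0],
    [0,0,0.03,0,0],
    [0,0,0,0,0],
  ],
)

```text
time: 13.85
position: [478.2, -127.8, 103.8]
tool_rot: [[0.375, 0.927, -0.0], [0.927, -0.375, 0.0], [-0.0, -0.0, -1.0]]
force: [-0.4, 0.6, -0.5]
gripper_width: 10.8
grasp_force: 59.3
```

Request:
servo_tool(
  deltas=[
    [0,0,0.02,0,0],
    [0,0,0,0,0],
  ],
)

```text
time: 14.1
position: [478.3, -127.8, 103.3]
tool_rot: [[0.375, 0.927, -0.0], [0.927, -0.375, 0.0], [0.0, -0.0, -1.0]]
force: [-0.1, 0.2, -0.3]
gripper_width: 10.9
grasp_force: 59.3
```

Request:
servo_tool(
  deltas=[
    [0,0,0.03,0,0],
    [0,0,0,0,0],
  ],
)

```text
time: 14.35
position: [478.4, -127.9, 102.4]
tool_rot: [[0.375, 0.927, 0.0], [0.927, -0.375, -0.0], [0.0, 0.0, -1.0]]
force: [0.3, 0.2, -0.5]
gripper_width: 11.0
grasp_force: 59.3
```

Request:
servo_tool(
  deltas=[
    [0,0,0.02,0,0],
    [0,0,0,0,0],
  ],
)

```text
time: 14.6
position: [478.5, -127.9, 102.0]
tool_rot: [[0.375, 0.927, 0.0], [0.927, -0.375, -0.0], [-0.0, 0.0, -1.0]]
force: [0.2, 0.0, 2.0]
gripper_width: 11.2
grasp_force: 59.6
```

Request:
servo_tool(
  deltas=[
    [0,0,0.015,0,0],
    [0,0,0,0,0],
  ],
)

```text
time: 14.85
position: [478.4, -127.9, 101.5]
tool_rot: [[0.375, 0.927, 0.0], [0.927, -0.375, -0.0], [-0.0, 0.0, -1.0]]
force: [-0.5, 0.1, 1.1]
gripper_width: 10.8
grasp_force: 59.7
```

```bash
python3 - <<'E'
from rig import bot
import numpy as np
f=[]
for i in range(4):
    bot.capture("wrist"); o=bot.get_obs(); f.append([o["force"][2],o["position"][2]])
print(np.round(f,2))
E
```

```text
[[  2.43 101.48]
 [  2.83 101.47]
 [  2.57 101.48]
 [  2.62 101.45]]
```

Contact is at about 2.6 N. Now sweep anticlockwise in 7° steps, averaging the push at each.

```bash
cat > rd.py <<'E'
from rig import bot
import numpy as np
f=[]
for i in range(4):
    bot.capture("wrist"); o=bot.get_obs(); f.append([*o["force"],o["ft_torque"][2],*o["position"]])
R=o["tool_rot"]; a=np.degrees(np.arctan2(R[1,0],R[0,0]))
f=np.mean(f,0); print("rel",round(a-13.8,1),"F",f[:3].round(2),"Tz",f[3].round(3),"z",f[6].round(2),"xy",f[4:6].round(1),"t",round(o["time"],2))
E
python3 rd.py
```

```text
rel 54.2 F [-0.3  -0.35  1.89] Tz -0.02 z 101.42 xy [ 478.4 -127.9] t 15.25
```

Request:
servo_tool(
  deltas=[
    [0,0,0,-7,0],
    [0,0,0,0,0],
  ],
)

```text
time: 15.5
position: [478.2, -128.0, 101.3]
tool_rot: [[0.26, 0.966, -0.0], [0.966, -0.26, -0.0], [-0.0, -0.0, -1.0]]
force: [-0.3, -1.4, 2.0]
gripper_width: 10.5
grasp_force: 59.6
```

```bash
python3 rd.py
```

```text
rel 61.1 F [-0.24 -0.77  1.74] Tz 0.021 z 101.31 xy [ 478.2 -128. ] t 15.7
```

Request:
servo_tool(
  deltas=[
    [0,0,0,-7,0],
    [0,0,0,0,0],
  ],
)

```text
time: 15.95
position: [478.1, -127.8, 101.3]
tool_rot: [[0.141, 0.99, -0.0], [0.99, -0.141, 0.0], [-0.0, -0.0, -1.0]]
force: [-0.8, -1.2, 1.1]
gripper_width: 10.6
grasp_force: 59.6
```

```bash
python3 rd.py
```

```text
rel 68.1 F [-0.64 -1.44  2.01] Tz 0.011 z 101.27 xy [ 478.1 -127.8] t 16.15
```

Request:
servo_tool(
  deltas=[
    [0,0,0,-7,0],
    [0,0,0,0,0],
  ],
)

```text
time: 16.4
position: [477.8, -127.8, 101.2]
tool_rot: [[0.02, 1.0, -0.001], [1.0, -0.02, 0.0], [0.0, -0.001, -1.0]]
force: [-1.6, -1.4, 1.4]
gripper_width: 11.3
grasp_force: 59.6
```

```bash
python3 rd.py
```

```text
rel 75.1 F [-1.97 -1.5   0.99] Tz 0.005 z 101.21 xy [ 477.8 -127.8] t 16.6
```

Request:
servo_tool(
  deltas=[
    [0,0,0,-5,0],
    [0,0,0,0,0],
  ],
)

```text
time: 16.85
position: [477.7, -127.7, 101.2]
tool_rot: [[-0.068, 0.998, -0.001], [0.998, 0.068, 0.0], [0.0, -0.001, -1.0]]
force: [-2.6, -1.5, 0.8]
gripper_width: 10.6
grasp_force: 59.6
```

```bash
python3 rd.py
```

```text
rel 80.1 F [-3.02 -1.15  1.27] Tz -0.015 z 101.18 xy [ 477.7 -127.7] t 17.05
```

Request:
servo_tool(
  deltas=[
    [0,0,0,-5,0],
    [0,0,0,0,0],
  ],
)

```text
time: 17.3
position: [477.6, -127.8, 101.2]
tool_rot: [[-0.155, 0.988, -0.001], [0.988, 0.155, 0.0], [0.0, -0.001, -1.0]]
force: [-3.9, -1.5, 1.3]
gripper_width: 10.7
grasp_force: 59.6
```

```bash
python3 rd.py
```

```text
rel 85.1 F [-4.25 -1.9   1.63] Tz -0.015 z 101.18 xy [ 477.6 -127.8] t 17.5
```

Lateral force is building up, so shift about 1.3 mm to relieve it, then sweep back clockwise.

Request:
servo_tool(
  deltas=[
    [-0.01,-0.035,0,3,0],
    [0,0,0,0,0],
  ],
)

```text
time: 17.75
position: [477.6, -127.7, 101.3]
tool_rot: [[-0.104, 0.995, 0.0], [0.995, 0.104, 0.001], [0.001, 0.001, -1.0]]
force: [-3.0, 0.5, 0.0]
gripper_width: 10.5
grasp_force: 59.4
```

```bash
python3 rd.py
```

```text
rel 82.2 F [-2.34  1.09  0.37] Tz -0.011 z 101.3 xy [ 477.6 -127.8] t 17.95
```

Request:
servo_tool(
  deltas=[
    [0,0,0,5,0],
    [0,0,0,0,0],
  ],
)

```text
time: 18.2
position: [477.8, -128.1, 101.4]
tool_rot: [[-0.018, 1.0, 0.001], [1.0, 0.018, 0.0], [0.0, 0.001, -1.0]]
force: [-0.7, 0.4, 0.2]
gripper_width: 10.9
grasp_force: 59.5
```

```bash
python3 rd.py
```

```text
rel 77.2 F [-1.32  1.53  0.55] Tz 0.008 z 101.47 xy [ 477.8 -128.2] t 18.4
```

Request:
servo_tool(
  deltas=[
    [0,0,0,5,0],
    [0,0,0,0,0],
  ],
)

```text
time: 18.65
position: [477.9, -128.5, 101.5]
tool_rot: [[0.069, 0.998, 0.001], [0.998, -0.069, -0.0], [-0.0, 0.001, -1.0]]
force: [-1.0, 0.9, 0.6]
gripper_width: 10.7
grasp_force: 59.4
```

```bash
python3 rd.py
```

```text
rel 72.3 F [-0.09  0.61  0.35] Tz 0.001 z 101.5 xy [ 477.9 -128.5] t 18.85
```

Request:
servo_tool(
  deltas=[
    [0,0,0,5,0],
    [0,0,0,0,0],
  ],
)

```text
time: 19.1
position: [477.6, -128.5, 101.5]
tool_rot: [[0.155, 0.988, 0.0], [0.988, -0.155, -0.0], [-0.0, 0.001, -1.0]]
force: [-1.4, 0.2, 1.5]
gripper_width: 11.1
grasp_force: 59.4
```

```bash
python3 rd.py
```

```text
rel 67.3 F [-0.65  0.05  0.63] Tz -0.012 z 101.47 xy [ 477.6 -128.4] t 19.3
```

Request:
servo_tool(
  deltas=[
    [0,0,0.02,0,0],
    [0,0,0,0,0],
  ],
)

```text
time: 19.55
position: [477.6, -128.4, 100.9]
tool_rot: [[0.156, 0.988, 0.0], [0.988, -0.156, -0.0], [-0.0, 0.0, -1.0]]
force: [-0.0, 0.8, 1.0]
gripper_width: 10.6
grasp_force: 59.6
```

```bash
python3 rd.py
```

```text
rel 67.2 F [-0.05 -0.19  1.83] Tz 0.022 z 100.89 xy [ 477.6 -128.4] t 19.75
```

Request:
servo_tool(
  deltas=[
    [0,0,0.01,6,0],
    [0,0,0,0,0],
  ],
)

```text
time: 20.0
position: [477.4, -128.3, 100.6]
tool_rot: [[0.258, 0.966, 0.0], [0.966, -0.258, -0.0], [-0.0, 0.0, -1.0]]
force: [-0.1, 1.0, 2.6]
gripper_width: 11.0
grasp_force: 59.7
```

```bash
python3 rd.py
```

```text
rel 61.3 F [-0.34  0.06  3.02] Tz -0.008 z 100.58 xy [ 477.4 -128.3] t 20.2
```

Request:
servo_tool(
  deltas=[
    [0,0,0,6,0],
    [0,0,0,0,0],
  ],
)

```text
time: 20.45
position: [477.7, -128.4, 100.8]
tool_rot: [[0.357, 0.934, 0.001], [0.934, -0.357, -0.0], [-0.0, 0.001, -1.0]]
force: [-0.3, -0.1, 4.3]
gripper_width: 10.9
grasp_force: 60.0
```

```bash
python3 rd.py
```

```text
rel 55.3 F [-0.58  0.34  5.51] Tz 0.036 z 100.74 xy [ 477.7 -128.4] t 20.65
```

Request:
servo_tool(
  deltas=[
    [0,0,0,6,0],
    [0,0,0,0,0],
  ],
)

```text
time: 20.9
position: [478.0, -128.6, 101.0]
tool_rot: [[0.453, 0.891, 0.001], [0.891, -0.453, -0.001], [0.0, 0.002, -1.0]]
force: [-0.0, 0.2, 5.6]
gripper_width: 10.6
grasp_force: 60.3
```

```bash
python3 rd.py
```

```text
rel 49.3 F [-0.46  0.49  6.03] Tz -0.021 z 100.97 xy [ 478.1 -128.6] t 21.1
```

The push is full at 49–55° and fades toward larger angles. Sweep back anticlockwise at this depth.

Request:
servo_tool(
  deltas=[
    [0,0,0,-9,0],
    [0,0,0,-9,0],
    [0,0,0,0,0],
  ],
)

```text
time: 21.48
position: [477.6, -128.6, 100.4]
tool_rot: [[0.157, 0.988, 0.001], [0.988, -0.157, -0.0], [-0.0, 0.001, -1.0]]
force: [0.1, -0.8, 2.5]
gripper_width: 11.2
grasp_force: 59.7
```

```bash
python3 rd.py
```

```text
rel 67.1 F [ 0.34 -0.81  2.53] Tz -0.011 z 100.45 xy [ 477.6 -128.6] t 21.68
```

Request:
servo_tool(
  deltas=[
    [0,0,0,-5,0],
    [0,0,0,0,0],
  ],
)

```text
time: 21.92
position: [477.5, -128.4, 100.5]
tool_rot: [[0.072, 0.997, 0.0], [0.997, -0.072, -0.0], [-0.0, 0.0, -1.0]]
force: [1.1, -0.4, 2.9]
gripper_width: 10.8
grasp_force: 59.7
```

```bash
python3 rd.py
```

```text
rel 72.1 F [ 0.59 -1.02  2.62] Tz 0.021 z 100.47 xy [ 477.5 -128.4] t 22.12
```

Request:
servo_tool(
  deltas=[
    [0,0,0,-5,0],
    [0,0,0,0,0],
  ],
)

```text
time: 22.38
position: [476.4, -127.8, 99.9]
tool_rot: [[-0.016, 1.0, -0.002], [1.0, 0.016, 0.001], [0.001, -0.002, -1.0]]
force: [-0.5, -0.1, -1.0]
gripper_width: 11.3
grasp_force: 59.3
```

```bash
python3 rd.py
```

```text
rel 77.1 F [ 0.22 -0.05 -0.73] Tz 0.002 z 100.03 xy [ 476.7 -127.9] t 22.57
```

Request:
servo_tool(
  deltas=[
    [0,0,0,-5,0],
    [0,0,0,0,0],
  ],
)

```text
time: 22.82
position: [476.5, -128.2, 100.2]
tool_rot: [[-0.103, 0.995, -0.002], [0.995, 0.103, 0.0], [0.0, -0.001, -1.0]]
force: [-0.2, -0.7, -0.9]
gripper_width: 10.5
grasp_force: 59.3
```

```bash
python3 rd.py
```

```text
rel 82.1 F [-1.71 -0.26 -0.92] Tz -0.085 z 100.19 xy [ 476.6 -128.2] t 23.02
```

The push is gone at 77–82°, and a small torque appears at 82°. Centre at about 79.5° and push gently.

Request:
servo_tool(
  deltas=[
    [0,0,0,2.5,0],
    [0,0,0.04,0,0],
    [0,0,0.04,0,0],
    [0,0,0,0,0],
  ],
)

```text
time: 23.52
position: [476.9, -128.2, 97.8]
tool_rot: [[-0.061, 0.998, -0.001], [0.998, 0.061, 0.0], [0.0, -0.001, -1.0]]
force: [-1.9, 0.9, -0.3]
gripper_width: 11.0
grasp_force: 59.3
```

```bash
python3 rd.py
```

```text
rel 79.7 F [-2.16 -0.14 -1.06] Tz -0.02 z 97.81 xy [ 476.9 -128.2] t 23.73
```

It drops in freely. Continue towards home.

Request:
servo_tool(
  deltas=[
    [0,-0.015,0.05,0,0],
    [0,0,0.05,0,0],
    [0,0,0.05,0,0],
    [0,0,0,0,0],
  ],
)

```text
time: 24.22
position: [476.8, -128.3, 93.4]
tool_rot: [[-0.061, 0.998, -0.0], [0.998, 0.061, -0.0], [-0.0, -0.0, -1.0]]
force: [-3.1, -0.2, -0.6]
gripper_width: 11.0
grasp_force: 59.4
```

```bash
python3 rd.py
```

```text
rel 79.7 F [-2.73 -0.35 -0.77] Tz -0.004 z 93.4 xy [ 476.8 -128.3] t 24.43
```

Request:
servo_tool(
  deltas=[
    [0,-0.02,0.03,0,0],
    [0,0,0.02,0,0],
    [0,0,0,0,0],
  ],
)

```text
time: 24.8
position: [476.7, -128.4, 92.3]
tool_rot: [[-0.061, 0.998, 0.001], [0.998, 0.061, -0.0], [-0.0, 0.001, -1.0]]
force: [-2.1, 0.5, 1.2]
gripper_width: 10.8
grasp_force: 59.5
```

```bash
python3 rd.py
```

```text
rel 79.7 F [-1.16 -0.16  1.46] Tz 0.004 z 92.27 xy [ 476.7 -128.4] t 25.0
```

Seated at z≈92. Press slightly, firm up the grip and turn clockwise, checking as I go.

Request:
servo_tool(
  deltas=[
    [0,0,0.02,0,0],
    [0,0,0,5,0],
    [0,0,0,5,0],
    [0,0,0,5,0],
    [0,0,0,0,0],
  ],
  squeeze=100,
)

```text
time: 25.62
position: [477.1, -128.5, 91.8]
tool_rot: [[0.198, 0.98, 0.002], [0.98, -0.198, -0.0], [-0.0, 0.002, -1.0]]
force: [-0.4, -0.1, 2.9]
gripper_width: 10.0
grasp_force: 99.2
```

```bash
python3 rd.py
```

```text
rel 64.8 F [ 0.12 -0.04  2.72] Tz 0.167 z 91.75 xy [ 477.1 -128.5] t 25.82
```

Request:
servo_tool(
  deltas=[
    [0,0,0,7,0],
    [0,0,0,7,0],
    [0,0,0,0,0],
  ],
)

```text
time: 26.2
position: [477.4, -128.6, 91.8]
tool_rot: [[0.429, 0.903, 0.002], [0.903, -0.429, -0.001], [0.0, 0.002, -1.0]]
force: [1.4, 0.1, 2.1]
gripper_width: 9.9
grasp_force: 99.2
```

```bash
python3 rd.py
```

```text
rel 50.8 F [1.73 0.15 3.  ] Tz 0.146 z 91.77 xy [ 477.4 -128.6] t 26.4
```

Request:
servo_tool(
  deltas=[
    [0,0,0,7,0],
    [0,0,0,7,0],
    [0,0,0,0,0],
  ],
)

```text
time: 26.78
position: [477.6, -128.8, 91.8]
tool_rot: [[0.635, 0.773, 0.002], [0.773, -0.635, -0.001], [0.001, 0.002, -1.0]]
force: [2.4, 0.0, 2.7]
gripper_width: 10.1
grasp_force: 99.1
```

```bash
python3 rd.py
```

```text
rel 36.8 F [ 4.18 -1.06  2.56] Tz 0.137 z 91.83 xy [ 477.6 -128.8] t 26.98
```

Request:
servo_tool(
  deltas=[
    [0,0,0,7,0],
    [0,0,0,7,0],
    [0,0,0,0,0],
  ],
)

```text
time: 27.35
position: [477.8, -129.1, 91.9]
tool_rot: [[0.804, 0.595, 0.003], [0.595, -0.804, -0.001], [0.002, 0.003, -1.0]]
force: [5.5, -2.2, 3.8]
gripper_width: 10.3
grasp_force: 99.2
```

```bash
python3 rd.py
```

```text
rel 22.8 F [ 4.5 -1.2  2.5] Tz 0.165 z 91.9 xy [ 477.8 -129. ] t 27.55
```

Request:
servo_tool(
  deltas=[
    [0.02,0.015,0,7,0],
    [0,0,0,7,0],
    [0,0,0,0,0],
  ],
)

```text
time: 27.92
position: [478.1, -129.3, 91.8]
tool_rot: [[0.923, 0.385, 0.002], [0.385, -0.923, -0.002], [0.001, 0.002, -1.0]]
force: [4.5, -1.9, 2.5]
gripper_width: 9.7
grasp_force: 99.2
```

```bash
python3 rd.py
```

```text
rel 8.9 F [ 4.82 -2.65  3.07] Tz 0.15 z 91.83 xy [ 478.1 -129.3] t 28.12
```

Request:
servo_tool(
  deltas=[
    [0,0,0,5,0],
    [0,0,0,0,0],
  ],
)

```text
time: 28.38
position: [478.2, -129.4, 91.9]
tool_rot: [[0.953, 0.304, 0.002], [0.304, -0.953, -0.002], [0.002, 0.002, -1.0]]
force: [4.8, -3.1, 2.5]
gripper_width: 9.8
grasp_force: 99.2
```

```bash
python3 rd.py
```

```text
rel 3.9 F [ 4.54 -3.    3.05] Tz 0.198 z 91.85 xy [ 478.2 -129.4] t 28.57
```

Small steps towards the stop.

Request:
servo_tool(
  deltas=[
    [0,0,0,2,0],
    [0,0,0,0,0],
  ],
)

```text
time: 28.82
position: [478.3, -129.5, 91.9]
tool_rot: [[0.963, 0.271, 0.002], [0.271, -0.963, -0.002], [0.002, 0.003, -1.0]]
force: [4.7, -2.8, 2.9]
gripper_width: 10.2
grasp_force: 99.2
```

```bash
python3 rd.py
```

```text
rel 1.9 F [ 4.43 -3.02  2.4 ] Tz 0.216 z 91.86 xy [ 478.2 -129.5] t 29.02
```

Request:
servo_tool(
  deltas=[
    [0,0,0,1.5,0],
    [0,0,0,0,0],
  ],
)

```text
time: 29.28
position: [478.2, -129.5, 91.9]
tool_rot: [[0.969, 0.245, 0.002], [0.245, -0.969, -0.002], [0.002, 0.003, -1.0]]
force: [4.3, -3.0, 2.2]
gripper_width: 9.9
grasp_force: 99.2
```

```bash
python3 rd.py
```

```text
rel 0.4 F [ 4.78 -2.93  2.12] Tz 0.242 z 91.86 xy [ 478.2 -129.5] t 29.48
```

In line with the marks. Release and back off upward.

Request:
servo_tool(
  deltas=[
    [0,0,0,0.5,0],
    [0,0,0,0,0.6],
    [0,0,0,0,0.6],
    [0,0,0,0,0.6],
    [0,0,0,0,0.6],
    [0,0,-0.3,0,0.6],
    [0,0,-0.6,0,0.6],
    [0,0,-1,0,0.6],
    [0,0,-1,0,0.6],
    [0,0,-1,0,0.6],
    [0,0,-1,0,0.6],
    [-1,0,0,0,0.6],
    [-1,0,0,0,0.6],
    [0,0,0,0,0.6],
  ],
)

```text
time: 31.22
position: [416.8, -142.3, 239.1]
tool_rot: [[0.973, 0.232, -0.0], [0.232, -0.973, -0.0], [-0.0, 0.0, -1.0]]
force: [-0.5, -0.0, -0.3]
gripper_width: 50.8
grasp_force: 0.0
```

```bash
python3 - <<'E'
from rig import bot
from h import *
c=bot.capture("wrist"); X=cloud(c); im=c["image"].astype(int)
red=(im[...,0]>70)&(im[...,0]>2.2*im[...,1])&(np.hypot(X[...,0]-478,X[...,1]+129)<35)&(X[...,2]>115)
q=X[red]; t=q[q[:,2]>np.percentile(q[:,2],50)-2]; t2=t[:,:2]-t[:,:2].mean(0); w,v=np.linalg.eigh(t2.T@t2)
print("top z",np.median(t[:,2]),"centre",(t[:,:2].min(0)+t[:,:2].max(0))/2,"angle",np.degrees(np.arctan2(v[1,1],v[0,1]))%180)
for b in redblobs(c): print(b[0].round(1),b[3],[ray(c,*p,100)[:2].round(1) for p in b[:3]])
w=c["image"][:,:,::-1]; s=bot.capture("scene")["image"][:,:,::-1][190:300,200:350]
cv2.imwrite('pics/w5.png',np.hstack([cv2.resize(w,(400,300)),cv2.resize(s,(400,300),interpolation=cv2.INTER_CUBIC)]))
E
```

```text
top z 149.9998186425771 centre [ 476.61942002 -129.51806898] angle 16.305779139831202
[282.5  51.1] 91 [array([ 521.2, -119.3]), array([ 529.2, -117.3]), array([ 513.2, -121.3])]
[282.4 112.7] 963 [array([ 474.1, -130.6]), array([ 498.6, -123.5]), array([ 448.3, -138.1])]
[282.  156.2] 58 [array([ 437.6, -139.1]), array([ 445.5, -137.2]), array([ 429. , -141.1])]
```

View pics/w5.png

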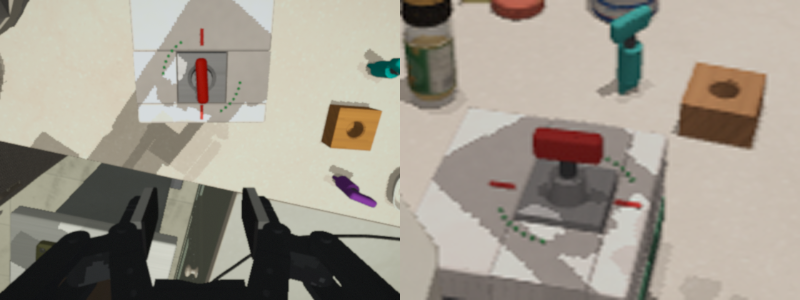

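The wrist view shows the handle at (202,80) lying between the red marks at (202,38) and (202,112), about 3° off their line. Its top is at z≈150, so the key is fully home, and nothing touches it.

```bash
python3 -c "
from rig import bot
print(bot.job_done())"
```

```text
the job is handed in; nothing more can be done
None
```

The box is locked and the job is handed in at about 31 s of the 72 s limit: the key is fully home, about 3° from the red marks' line (limit about 10°), and let go; no verdict came back.

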